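Index the valve table and present the check ball

ROBOT

A 6-joint arm with a two-finger parallel gripper is mounted at the origin on the work surface. World frame = base frame: x ahead of the robot, y to its left, z up, the work surface at z = 0. Lengths are in m, angles in rad, forces in N, time in s.
With the tool pointing down it reaches from about 0.375 to 0.825 m from the base axis. Payload 5.5 kg.
Tool frame: the origin (TCP) lies midway between the tips of the shut fingers; the grasp point (between the pads) lies 19 mm behind it; z points along the fingers, y is the line along which they close (so a half turn about z gives the same grasp; the last joint's range is limited). The gripper opens to 85 mm and grips with 20 to 120 N. Pads are 22 mm wide; open, the fingers measure 114 mm over their backs; the gripper's body (76 mm by 85 mm) begins 54 mm behind the grasp point. The pads swing forward as they close: fully open they stand 13 mm farther back than shut.
Start: joints at [1.276, 0.314, -0.047, 1.21, 0, 1.571], TCP at [0.174, 0.574, 0.231] pointing down, gripper open.
Joint ranges: [-2.67, 2.67], [-0.69, 1.73], [-1.03, 1.25], [-2.08, 2.16], [-1.42, 1.45], [-3.14, 3.14]. Speed limits (rad/s): [2.39, 2.39, 3.01, 3.14, 3.14, 3.14].

INTERFACE

Orientations are given as a unit quaternion [x, y, z, w].
In Python, from workcell import bot, read_camera, calibration gives the robot as it stands. The module is installed in compiled form; this text tells all that it offers.
- The arm moves only by the tool servo_tool, never from a script. Its argument "series" is a list of rows, each a list of 3 entries, a list of its own where there are three numbers: the shift along the tool's x, y, z each as a share of 30 cm, from -1 to 1, then the turn, a rotation vector about the tool's x, y, z each as a share of 120 degrees, from -1 to 1, then the opening, from 0 (shut) to 1 (fully open). In form: [[[x, y, z], [wx, wy, wz], grip], ...]. A call has 1 to 5 rows; each row is the pose to reach, as a shift and turn from the pose commanded when the call began, along the tool's axes at that moment; what a row does not reach only later rows make up. A row lasts 1/10 s, in which the tool goes at most 50 mm and 8.59 degrees, less where a joint would pass 70% of its speed; a pose out of reach is approached as far as the arm can. A call with a number of a shift or a turn outside -1 to 1 is refused whole. A call with a gripper value outside its range is refused whole. The fingers move at their own pace and stop on an object; the grip force is fixed at half the most. Time passes only in rows, so rows that repeat a pose let the fingers close. It gives the time, the measured TCP pose, the force, the opening and the grip force at its end, in the units of the state.
- bot.read_state(): the state, without advancing time (a new reading comes with each control period).
- read_camera(name): name is "side" or "top"; returns the picture (480x640x3 uint8, red, green, blue); there is no depth.
- calibration(name): a dict with "fx", "fy", "cx", "cy" (pixels), "dist" ([k1, k2, p1, p2, k3] as OpenCV has them; the pictures are not rectified), "origin" and "orientation" of the camera in the world. Camera axes: x right, y up, looking along -z (the intrinsics and any distortion apply to the point x, -y, -z); pixel columns grow to the right and rows downward; lengths in m; the calibration is good to about 2 mm. A picture is of the moment at which its call begins. calibration takes no time and is no camera call.
- bot.finish_job(): hands the job in; it is judged then, once.
The state is a dict: "time_s": time; "joints": joint angles; "dq": joint speeds; "joint_torque": joint torques, N m; "position": TCP position; "tool_rot": TCP orientation; "wrist_force": force on the tool from outside, world axes, zero at the start; "ft_torque": the same for the moment, N m; "opening": finger opening in m; "finger_force": force on a finger pad.
Only numpy, scipy, OpenCV 4.12 (cv2) and the standard library are available. Lean on these libraries where they do the work, as an engineer would, in place of code of your own. Each camera call takes 0.05 s, during which the arm holds its last target. There are 200 camera calls.

TASK

I am refitting check valves: by its upright hand pin, turn the rotary table one click clockwise (seen from above), so that the next open valve body clicks in at the loading place, and let go of the pin. Then pick up the dish with the rubber ball by its handle and, keeping it level with the ball resting in the middle, swing it round about a quarter turn so that its pouring lip points straight in towards the table's centre, the tip just above the middle of that valve body's mouth and not touching it. Finish while still holding the dish there by its handle, level and still, so that I can oil the seat before the ball is tipped in, and leave the other things on the trolley where they are.

Things in the scene. Friction and masses are not known exactly. Their poses are not given: they have to be found in the camera images.
- fixture: Rotary table, fixed: grey base plate 190 mm square and a flat round aluminium dial, 250 mm across, top 54 mm above the trolley. Origin: on the trolley under the dial's axis. x axis points level from the dial's axis to the loading place, marked by a steel tongue 30 mm wide that sticks out 32 mm past the dial's rim low on the base; z up.
- dial (a joint): Angle of the dial in rad, about 0 at the start, growing as the dial turns clockwise seen from above. A spring plunger on a six-sided hub gives a click stop every 60 degrees (1.047 rad): from up to about 25 degrees either side the dial pulls itself into the stop when let go. Turning it takes about 3 N at the hand pin. No hard end stops.
- post (a point): Upright hand pin for turning the dial: round dark steel, 18 mm thick, 70 mm tall, standing on the dial 114 mm from its axis, midway in angle between two valve bodies. This point is on its axis 12 mm below its top, 112 mm above the trolley. It starts 150 degrees counter-clockwise (from above) of the loading place; grip it from above and lead it round; the gripper need not turn with it.
- mouth (a point): Centre of the mouth of the next open valve body, at the start 60 degrees counter-clockwise (from above) of the loading place; turns with the dial. Six brass bodies, 44 mm thick, are fixed on the dial every 60 degrees, 78 mm from its axis: three in a row open (36 mm bore, tops 98 mm above the trolley), three with hexagon caps (tops 106 mm), one of these at the loading place at the start.
- dish: Light metal pouring dish with handle, loose, about 0.2 kg, on a flat 3 mm rubber mat. 132 mm across the rim, 32 mm high, foot 76 mm across. Its floor is a cone rising 10 degrees from a flat spot 16 mm across: a tilt near 10 degrees or a sideways acceleration near 0.17 g makes the ball climb. Origin: centre of the underside; x axis points to the pouring lip, handle to -x, z up.
- dish_grip (a point): Centre of the dish's plain steel handle grip: a straight level bar 70 mm long (along the dish's x axis), 14 mm wide, 18 mm tall, flat upright sides. It lies 118 mm from the dish's centre, opposite the lip, 46 mm above the dish's underside.
- dish_lip (a point): Tip of the pouring lip on its inner floor: 82 mm from the dish's centre along its x axis, 18.5 mm above its underside; the lip is an open channel 38 mm wide, and about 3 mm thick underneath.
- dish_middle (a point): Centre of the dish's floor, where the ball rests, 6 mm above the dish's underside.
- ball_center (a point): Centre of the loose black rubber check ball, 32 mm in diameter, 22 g, lying in the middle of the dish.
- reel_wide: Bystander: yellow reel of sealing tape, a ring 60 mm across and 22 mm high, on the mat. Origin: centre of its underside.
- reel_small: Bystander: smaller yellow reel of sealing tape, 50 mm across, 16 mm high, on the mat. Origin: centre of its underside.
- nut: Bystander: brass union nut, about 38 mm across, 16 mm high, on the mat between table and dish. Origin: centre of its underside.
- pliers: Bystander: water-pump pliers with black handles, 200 mm long, 19 mm high, lying flat. Origin: under their middle.
- screwdriver: Bystander: black-handled screwdriver, 200 mm long, 26 mm high. Origin: under its middle.
- soap: Bystander: white soap bottle with a pump head, 72 mm across, 190 mm tall. Origin: centre of its underside.
- cap: Bystander: loose brass hexagon valve cap, 49 mm across, 14 mm high. Origin: centre of its underside.

How it is judged:
By the outcome, as a careful person would: the job done as asked, in the order asked, and still so for the second after the job is handed in, while the arm keeps its last pose, push and grip.
It also fails if it takes over 67 s, if anything falls off the work surface, if the arm or the gripper's body presses on something with over 40 N, if the wrist force passes 120 N, or if a joint passes its speed limit or range.

## Working session

There is one attempt and no reset: what is moved stays moved. The work goes in short steps, Python scripts to look and compute and a tool call to move; the robot and the scene stay as the last step left them, time stands still between calls to the robot, and variables do not carry over. Pictures are saved under pics/ and viewed, at most 10 in all, crops included, and the job is handed in when it is done.

Besides the shell and the picture viewer there is one more tool, called after "Call:" as name(argument=value, ...) on one line, values as JSON. servo_tool: Moves the arm, as the interface text tells. Shift numbers are shares of 30 cm and turn numbers shares of 120 degrees, none past 1 either way. Its arguments: {"type":"object","properties":{"series":{"type":"array","items":{"type":"array"}}},"required":["series"]}

```bash
mkdir -p pics; cat > h.py <<'E'
import numpy as np, cv2
from scipy.spatial.transform import Rotation as R
from workcell import bot, read_camera, calibration
def K(c): return np.array([[c['fx'],0,c['cx']],[0,c['fy'],c['cy']],[0,0,1.]])
def ray(name,uv):
    c=calibration(name); p=cv2.undistortPoints(np.array([[uv]],float),K(c),np.array(c['dist'],float))[0,0]
    d=R.from_quat(c['orientation']).apply([p[0],-p[1],-1]); return np.array(c['origin']),d
def plane(name,uv,z):
    o,d=ray(name,uv); return o+d*(z-o[2])/d[2]
def proj(name,P):
    c=calibration(name); q=R.from_quat(c['orientation']).inv().apply(np.atleast_2d(P)-np.array(c['origin']))
    q=q*[1,-1,-1]
    return cv2.projectPoints(q,np.zeros(3),np.zeros(3),K(c),np.array(c['dist'],float))[0][:,0]
def snap(name,f):
    im=read_camera(name); cv2.imwrite('pics/'+f,im[:,:,::-1]); return im
E
python3 - <<'E'
from h import *
for n in('top','side'):
    snap(n,n+'0.png'); c=calibration(n); print(n,c['origin'],c['orientation'],c['fx'],c['dist'])
s=bot.read_state(); print(s)
E
```

```text
top [ 5.09831547e-01 -8.84772414e-04  1.16747233e+00] [ 0.00998603 -0.02858576 -0.70289093  0.71065285] 462.1270194063299 [0.03007533 0.         0.         0.         0.        ]
side [ 0.17253126 -0.58608862  0.88117054] [ 0.3328734  -0.10319977 -0.29374545  0.89008916] 470.42073049405076 [-0.08348874  0.          0.          0.          0.        ]
{'time_s': 0.1, 'joints': array([ 1.27598729e+00,  3.14154007e-01, -4.79709748e-02,  1.21021250e+00,
        1.40099246e-05,  1.57079171e+00]), 'dq': array([-0.00017351, -0.00070227,  0.00169925,  0.00171606,  0.00100388,
       -0.00036735]), 'joint_torque': array([-2.28356275e-04, -5.40766346e+01,  3.40541768e+01,  1.12487585e-02,
        1.64871602e-05, -2.06906049e-05]), 'position': array([0.17417811, 0.57361626, 0.23052513]), 'tool_rot': array([ 1.46868973e-01,  9.89155656e-01, -7.61189848e-04, -1.20106152e-04]), 'wrist_force': array([ 0.48588872, -0.38627705,  0.32096604]), 'ft_torque': array([-0.01442696, -0.01278546,  0.02686718]), 'finger_force': 0.0, 'opening': 0.08521597030591846}
```

View pics/top0.png

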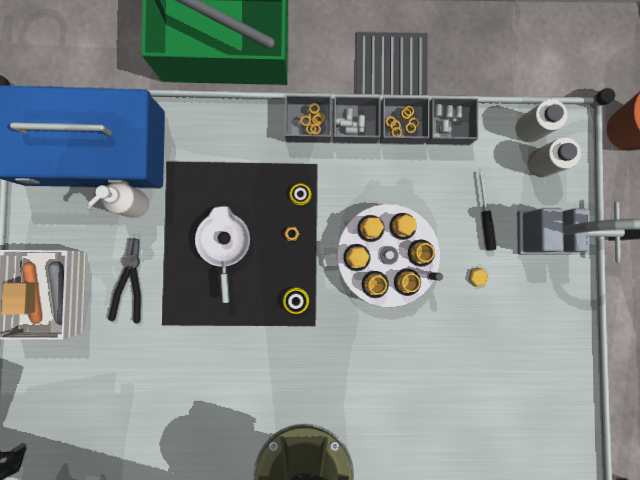

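View pics/side0.png

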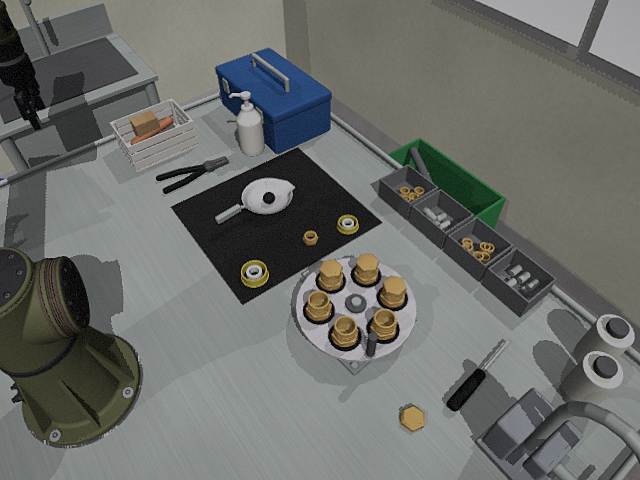

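The top view looks down with world x up and y left. The dish sits at about (222,240) with its handle at (225,285) and lip at (220,210). The dial centre is about (388,255), the pin (435,276), and the capped body at the loading place about (357,257). The side view agrees.

```bash
python3 - <<'E'
from h import *
im=cv2.imread('pics/top0.png')
hsv=cv2.cvtColor(im,cv2.COLOR_BGR2HSV)
# brass tops
br=((hsv[...,0]>10)&(hsv[...,0]<30)&(hsv[...,1]>120)&(hsv[...,2]>70)).astype(np.uint8)
br[:,:335]=0; br[:,450:]=0; br[:200]=0; br[310:]=0
n,l,st,ce=cv2.connectedComponentsWithStats(br)
for i in range(1,n):
    if st[i,4]>60: print('brass',ce[i].round(1),st[i])
# dish
x0,y0=180,180
m=(im[180:315,175:270].min(2)>75).astype(np.uint8)
cs=cv2.findContours(m,cv2.RETR_EXTERNAL,cv2.CHAIN_APPROX_NONE)[0]
for c in cs:
    if cv2.contourArea(c)>50: print('dish c',cv2.contourArea(c),cv2.boundingRect(c+[175,180]),[np.round(v,1) for v in cv2.minAreaRect(c+[175,180])])
# dial white
w=((im.min(2)>185)).astype(np.uint8)[195:315,330:450]
print('dial',cv2.boundingRect(w))
a=np.vstack([cv2.resize(im[195:315,325:455],None,fx=4.5,fy=4.5,interpolation=cv2.INTER_CUBIC)])
b=cv2.resize(im[195:315,180:260],None,fx=2.5,fy=4.5) if 0 else cv2.resize(im[195:315,190:255],None,fx=3,fy=4.5,interpolation=cv2.INTER_CUBIC)
cv2.imwrite('pics/c0.png',np.hstack([a,b]))
E
```

```text
brass [404.2 225.2] [392 214  24  22 391]
brass [371.7 227.1] [360 217  24  21 385]
brass [422.3 252.4] [411 242  23  21 369]
brass [357.4 256.9] [346 247  23  21 364]
brass [408.3 281.9] [397 272  23  21 369]
brass [375.7 284.3] [364 274  24  21 369]
dish c 2639.0 (195, 206, 55, 97) [array([217.4, 251.1]), array([55.1, 91.2]), np.float64(20.7)]
dial (9, 2, 111, 118)
```

View pics/c0.png

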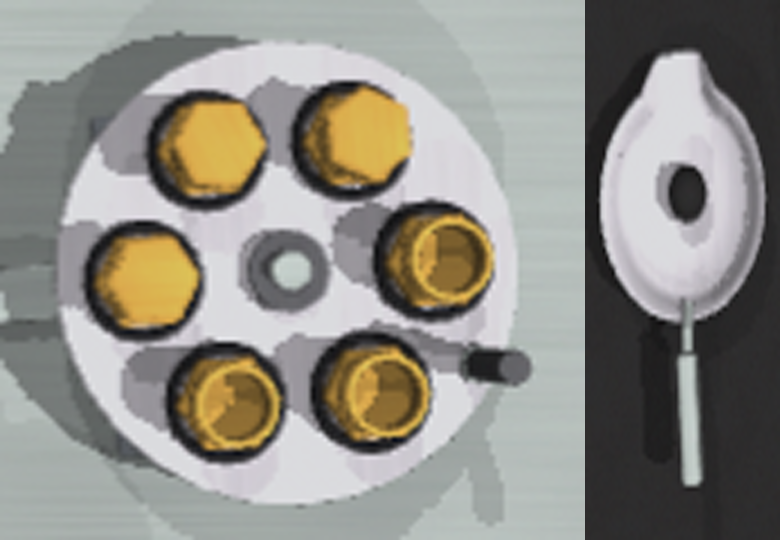

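Crop: open mouth of the next body at px (377.7,284.8), caps and mouths as a clean hexagon, pin top at (440,277), handle bar from (223.7,273.7) to (226,303), and lip tip at (221.7,207).

```bash
python3 - <<'E'
from h import *
P=lambda u,v,z: plane('top',(u,v),z)[:2]
c=P(389,255.7,.054); print('dial c',c)
pts={}
B=[P(359.2,257.2,.106),P(377.7,284.8,.098),P(411.2,283,.098),P(425.4,252.3,.098),P(405.4,224.8,.106),P(372.8,226.8,.106)]
cc=np.mean(B,0); print('hex c',cc)
for i,b in enumerate(B):
    d=b-cc; print(np.round(b,4),np.hypot(*d).round(4),np.degrees(np.arctan2(d[1],d[0])).round(1), (np.degrees(np.arctan2(d[1],d[0]))-60*i).round(1))
p=P(439.9,276.8,.124); d=p-cc; print('post',p,np.hypot(*d),np.degrees(np.arctan2(d[1],d[0])))
h1=P(223.7,273.7,.058);h2=P(226,303,.058);l=P(221.7,207,.0245);b=P(224,237.9,.025)
print('grip',(h1+h2)/2,np.hypot(*(h1-h2)),'ax',np.degrees(np.arctan2(*(h1-h2)[::-1])),'lip',l,'ball',b)
for a,b_ in((l,(h1+h2)/2),(l,b),(b,(h1+h2)/2)): d=a-b_; print(np.hypot(*d),np.degrees(np.arctan2(d[1],d[0])))
# side-view check: projections
for n,q in(('post',[*p,.124]),('c',[*cc,.054]),('ball',[*b,.025]),('bodyA',[*B[1],.098])): print(n,proj('side',q))
E
```

```text
dial c [ 0.53567932 -0.19912578]
hex c [ 0.53668847 -0.19755093]
[ 0.5303 -0.1211] 0.0767 94.8 94.8
[ 0.4671 -0.1652] 0.0767 155.1 95.1
[ 0.472  -0.2429] 0.079 -144.9 -264.9
[ 0.5435 -0.2762] 0.0789 -85.0 -265.0
[ 0.6064 -0.2278] 0.076 -23.4 -263.4
[ 0.6008 -0.1522] 0.0786 35.3 -264.7
post [ 0.48761846 -0.30221013] 0.11559157689910764 -115.11977564463199
grip [0.45391761 0.19313645] 0.06955506421589251 ax 5.762299638463698 lip [0.6521534  0.21101458] ball [0.57574832 0.20368886]
0.19904033588962605 5.1533449448405015
0.07675546953793286 5.47677580488472
0.12228685684480171 4.950338601684459
post [[372.04742031 335.6529805 ]]
c [[354.84958241 303.50844721]]
ball [[268.53533912 196.70052264]]
bodyA [[318.17261809 298.17469474]]
```

```bash
cat >> h.py <<'E'
def pose(x,y,z,yd):
    a=np.radians(yd); Y=np.array([np.cos(a),np.sin(a),0]); Z=np.array([0,0,-1.]); X=np.cross(Y,Z)
    return np.array([x,y,z]),R.from_matrix(np.c_[X,Y,Z])
def cur():
    s=bot.read_state(); return s['position'],R.from_quat(s['tool_rot'])
def rel(A,B):
    return ((A[1].inv().apply(B[0]-A[0]))/.3).round(3).tolist(),((A[1].inv()*B[1]).as_rotvec()/np.radians(120)).round(3).tolist()
def chain(A,W):
    for w in W:
        B=pose(*w); print(w,*rel(A,B)); A=B
E
python3 - <<'E'
from h import *
chain(cur(),[(.36,.42,.23,45),(.5,.22,.23,15),(.53,-.02,.23,-10),(.49,-.25,.23,-40),(.488,-.301,.16,-40)])
E
```

```text
(0.36, 0.42, 0.23, 45) [-0.741, -0.31, 0.002] [-0.001, 0.0, 0.234]
(0.5, 0.22, 0.23, 15) [-0.801, -0.141, 0.0] [0.0, 0.0, 0.25]
(0.53, -0.02, 0.23, -10) [-0.799, -0.11, 0.0] [0.0, 0.0, 0.208]
(0.49, -0.25, 0.23, -40) [-0.778, 0.002, 0.0] [0.0, 0.0, 0.25]
(0.488, -0.301, 0.16, -40) [-0.135, 0.104, 0.233] [0.0, 0.0, 0.0]
```

Call:
servo_tool(series=[[[-0.741,-0.31,0],[0,0,0.234],1],[[-0.741,-0.31,0],[0,0,0.234],1],[[-0.741,-0.31,0],[0,0,0.234],1],[[-0.741,-0.31,0],[0,0,0.234],1],[[-0.741,-0.31,0],[0,0,0.234],1]])

```text
time_s: 0.6
position: [0.3614, 0.4185, 0.231]
tool_rot: [0.383, 0.924, -0.0, 0.0]
wrist_force: [0.3, -0.7, -0.3]
opening: 0.085
finger_force: 0.0
```

Call:
servo_tool(series=[[[-0.8,-0.141,0],[0,0,0.25],1],[[-0.8,-0.141,0],[0,0,0.25],1],[[-0.8,-0.141,0],[0,0,0.25],1],[[-0.8,-0.141,0],[0,0,0.25],1],[[-0.8,-0.141,0],[0,0,0.25],1]])

```text
time_s: 1.1
position: [0.5007, 0.2187, 0.231]
tool_rot: [0.61, 0.793, -0.0, -0.0]
wrist_force: [0.9, 0.4, 0.3]
opening: 0.0852
finger_force: 0.0
```

Call:
servo_tool(series=[[[-0.8,-0.11,0],[0,0,0.208],1],[[-0.8,-0.11,0],[0,0,0.208],1],[[-0.8,-0.11,0],[0,0,0.208],1],[[-0.8,-0.11,0],[0,0,0.208],1],[[-0.8,-0.11,0],[0,0,0.208],1]])

```text
time_s: 1.6
position: [0.5299, -0.0218, 0.231]
tool_rot: [0.766, 0.643, -0.0, -0.0]
wrist_force: [0.8, 0.8, 0.2]
opening: 0.0856
finger_force: 0.0
```

Call:
servo_tool(series=[[[-0.778,0,0],[0,0,0.25],0.8],[[-0.778,0,0],[0,0,0.25],0.8],[[-0.778,0,0],[0,0,0.25],0.8],[[-0.778,0,0],[0,0,0.25],0.8],[[-0.778,0,0],[0,0,0.25],0.8]])

```text
time_s: 2.1
position: [0.4888, -0.2521, 0.231]
tool_rot: [0.907, 0.421, -0.0, 0.0]
wrist_force: [0.7, 0.8, 0.7]
opening: 0.068
finger_force: 0.0
```

Call:
servo_tool(series=[[[-0.135,0.104,0.1],[0,0,0],0.8],[[-0.135,0.104,0.233],[0,0,0],0.8],[[-0.135,0.104,0.233],[0,0,0],0.8],[[-0.135,0.104,0.233],[0,0,0],0.8]])

```text
time_s: 2.5
position: [0.4869, -0.2996, 0.1608]
tool_rot: [0.906, 0.423, -0.001, -0.001]
wrist_force: [0.3, -0.5, 1.1]
opening: 0.0683
finger_force: 0.0
```

```bash
python3 - <<'E'
from h import *
s=bot.read_state(); print(s['joints'],s['position'],s['time_s'])
chain(cur(),[(.488,-.301,.093,-40)])
im=snap('top','t1.png'); im2=snap('side','s1.png')
a=cv2.resize(im[200:340,340:480],(560,560));b=cv2.resize(im2[240:420,300:420],(240,360)); b=cv2.copyMakeBorder(b,0,200,0,0,0)
cv2.imwrite('pics/c1.png',np.hstack([a,b])[:,:,::-1])
E
```

```text
[-5.51848942e-01  3.00695868e-01 -2.28665539e-01  1.04469489e+00
  3.21125934e-04  1.71628870e+00] [ 0.48689779 -0.29963484  0.16075528] 2.5
(0.488, -0.301, 0.093, -40) [-0.001, 0.006, 0.226] [-0.002, 0.0, 0.0]
```

View pics/c1.png

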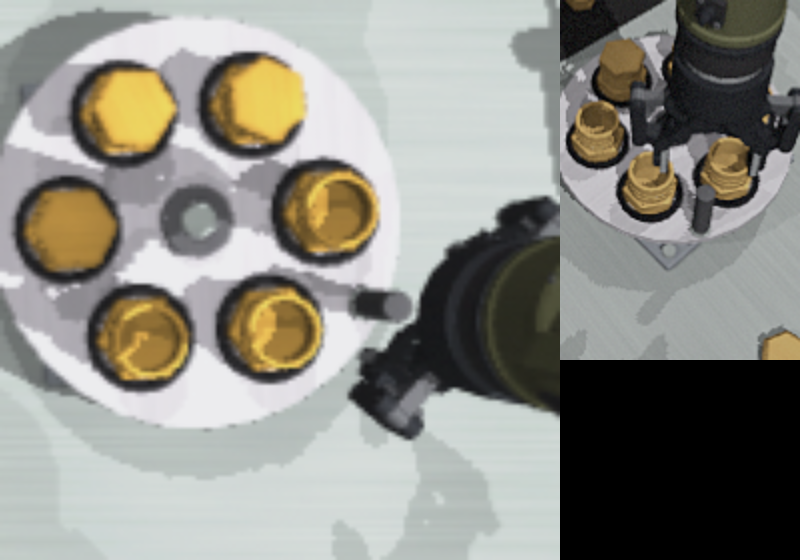

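The crop shows the fingers (side view at about (660,155) and (755,165)) straddling a spot right above the pin (705,205); descend and grip.

Call:
servo_tool(series=[[[0,0.006,0.1],[0,0,0],0.8],[[0,0.006,0.226],[0,0,0],0.8],[[0,0.006,0.226],[0,0,0],0.8],[[0,0.006,0.226],[0,0,0],0.8]])

```text
time_s: 3.0
position: [0.49, -0.301, 0.0952]
tool_rot: [0.906, 0.424, 0.0, 0.0]
wrist_force: [0.4, -0.6, 0.5]
opening: 0.0679
finger_force: 0.0
```

Call:
servo_tool(series=[[[0,0,0],[0,0,0],0],[[0,0,0],[0,0,0],0],[[0,0,0],[0,0,0],0],[[0,0,0],[0,0,0],0],[[0,0,0],[0,0,0],0]])

```text
time_s: 3.5
position: [0.4902, -0.3018, 0.095]
tool_rot: [0.906, 0.423, 0.001, 0.001]
wrist_force: [0.1, 1.1, 6.8]
opening: 0.0162
finger_force: 58.4
```

```bash
python3 - <<'E'
from h import *
s=bot.read_state(); print(s['position'],s['opening'],s['finger_force'],s['wrist_force'])
c=np.array([.5362,-.198]);A=cur(); d=A[0][:2]-c; print(np.hypot(*d),np.degrees(np.arctan2(d[1],d[0])))
W=[]
for k in range(0,16):
    th=np.radians(-115-4*k); W.append((c[0]+.114*np.cos(th),c[1]+.114*np.sin(th),A[0][2],-40-2*k))
for j in range(0,15,5):
    A0=pose(*W[j])
    print([[*rel(A0,pose(*w)),0] for w in W[j+1:j+6]])
E
```

```text
[ 0.49015519 -0.30180908  0.09502687] 0.01623282472449526 58.36265802383423 [0.07548653 1.07790399 6.82152103]
0.11356253604137925 -113.9198136973613
[[[-0.006, -0.026, 0.0], [0.0, 0.0, 0.017], 0], [[-0.01, -0.052, 0.0], [0.0, 0.0, 0.033], 0], [[-0.012, -0.078, 0.0], [0.0, 0.0, 0.05], 0], [[-0.013, -0.105, 0.0], [0.0, 0.0, 0.067], 0], [[-0.012, -0.131, 0.0], [0.0, 0.0, 0.083], 0]]
[[[-0.001, -0.026, 0.0], [0.0, 0.0, 0.017], 0], [[-0.001, -0.053, 0.0], [0.0, 0.0, 0.033], 0], [[0.001, -0.079, 0.0], [0.0, 0.0, 0.05], 0], [[0.006, -0.106, 0.0], [0.0, 0.0, 0.067], 0], [[0.012, -0.131, 0.0], [0.0, 0.0, 0.083], 0]]
[[[0.003, -0.026, 0.0], [0.0, 0.0, 0.017], 0], [[0.008, -0.052, 0.0], [0.0, 0.0, 0.033], 0], [[0.015, -0.078, 0.0], [0.0, 0.0, 0.05], 0], [[0.024, -0.103, 0.0], [0.0, 0.0, 0.067], 0], [[0.034, -0.127, 0.0], [0.0, 0.0, 0.083], 0]]
```

Call:
servo_tool(series=[[[-0.006,-0.026,0],[0,0,0.017],0],[[-0.01,-0.052,0],[0,0,0.033],0],[[-0.012,-0.078,0],[0,0,0.05],0],[[-0.013,-0.105,0],[0,0,0.067],0],[[-0.012,-0.131,0],[0,0,0.083],0]])

```text
time_s: 4.0
position: [0.4592, -0.282, 0.0951]
tool_rot: [0.94, 0.342, 0.001, 0.004]
wrist_force: [6.3, -8.5, -3.0]
opening: 0.0164
finger_force: 59.4
```

Call:
servo_tool(series=[[[-0.001,-0.026,0],[0,0,0.017],0],[[-0.001,-0.053,0],[0,0,0.033],0],[[0.001,-0.079,0],[0,0,0.05],0],[[0.006,-0.106,0],[0,0,0.067],0],[[0.012,-0.131,0],[0,0,0.083],0]])

```text
time_s: 4.5
position: [0.4344, -0.2509, 0.0951]
tool_rot: [0.966, 0.258, -0.001, 0.004]
wrist_force: [-11.4, -18.0, 2.2]
opening: 0.0164
finger_force: 60.0
```

Call:
servo_tool(series=[[[0.003,-0.026,0],[0,0,0.017],0],[[0.008,-0.052,0],[0,0,0.033],0],[[0.015,-0.078,0],[0,0,0.05],0],[[0.024,-0.103,0],[0,0,0.067],0],[[0.034,-0.127,0],[0,0,0.083],0]])

```text
time_s: 5.0
position: [0.4222, -0.2105, 0.0949]
tool_rot: [0.985, 0.174, -0.002, 0.002]
wrist_force: [-8.0, -5.5, 12.7]
opening: 0.0161
finger_force: 61.3
```

Call:
servo_tool(series=[[[0,0,0],[0,0,0],0],[[0,0,0],[0,0,0],0],[[0,0,0],[0,0,0],0]])

```text
time_s: 5.3
position: [0.4221, -0.2094, 0.0949]
tool_rot: [0.985, 0.175, -0.002, 0.001]
wrist_force: [-9.6, 0.1, 14.8]
opening: 0.016
finger_force: 61.5
```

Call:
servo_tool(series=[[[0,0,0],[0,0,0],0.5],[[0,0,0],[0,0,0],0.5],[[0,0,0],[0,0,0],0.5],[[0,0,0],[0,0,0],0.5]])

```text
time_s: 5.7
position: [0.4242, -0.2086, 0.0936]
tool_rot: [0.985, 0.175, 0.0, 0.0]
wrist_force: [0.2, 0.6, 0.5]
opening: 0.0425
finger_force: 0.0
```

Call:
servo_tool(series=[[[0,0,-0.06],[0,0,0],0.5],[[0,0,-0.2],[0,0,0],0.5],[[0,0,-0.35],[0,0,0],0.5],[[0,0,-0.5],[0,0,0],0.5],[[0,0,-0.5],[0,0,0],0.6]])

```text
time_s: 6.2
position: [0.4273, -0.2101, 0.2498]
tool_rot: [0.984, 0.175, 0.004, 0.003]
wrist_force: [-0.5, -0.6, 0.2]
opening: 0.0512
finger_force: 0.0
```

```bash
python3 - <<'E'
from h import *
# next: to dish grip: y yaw 95.15-180 = -84.8 ; grasp z .049, TCP .030
s=bot.read_state(); print(s['joints'],s['position'],s['wrist_force'])
chain(cur(),[(.44,.03,.24,-80),(.453,.193,.16,-84.8),(.453,.193,.031,-84.8)])
chain(cur(),[(.44,.03,.24,90),(.453,.193,.16,95.2)])
E
```

```text
[-4.57077587e-01  6.43849017e-02 -3.09658287e-01  1.18670308e+00
  6.64757686e-05  2.33201236e+00] [ 0.42733728 -0.21014605  0.2497642 ] [-0.4618394  -0.60231687  0.17145112]
(0.44, 0.03, 0.24, -80) [0.316, -0.737, 0.029] [0.003, -0.004, 0.085]
(0.453, 0.193, 0.16, -84.8) [0.137, -0.528, 0.267] [0.0, 0.0, 0.04]
(0.453, 0.193, 0.031, -84.8) [0.0, 0.0, 0.43] [0.0, 0.0, 0.0]
(0.44, 0.03, 0.24, 90) [0.316, -0.737, 0.029] [0.006, 0.004, -1.332]
(0.453, 0.193, 0.16, 95.2) [-0.043, 0.543, 0.267] [0.0, 0.0, -0.043]
```

```bash
python3 - <<'E'
from h import *
chain(cur(),[(.45,-.1,.24,-28),(.46,.03,.24,14),(.455,.13,.22,55),(.453,.193,.13,95.2)])
E
```

```text
(0.45, -0.1, 0.24, -28) [0.197, -0.319, 0.032] [0.005, -0.002, -0.348]
(0.46, 0.03, 0.24, 14) [0.398, -0.174, 0.0] [0.0, 0.0, -0.35]
(0.455, 0.13, 0.22, 55) [0.327, 0.064, 0.067] [0.0, 0.0, -0.342]
(0.453, 0.193, 0.13, 95.2) [0.126, 0.168, 0.3] [0.0, 0.0, -0.335]
```

Call:
servo_tool(series=[[[0.197,-0.319,0.032],[0.005,-0.002,-0.348],0.6],[[0.197,-0.319,0.032],[0.005,-0.002,-0.348],0.6],[[0.197,-0.319,0.032],[0.005,-0.002,-0.348],0.6],[[0.197,-0.319,0.032],[0.005,-0.002,-0.348],0.6],[[0.197,-0.319,0.032],[0.005,-0.002,-0.348],0.6]])

```text
time_s: 6.7
position: [0.4463, -0.0974, 0.2333]
tool_rot: [0.855, 0.518, -0.003, -0.005]
wrist_force: [-0.5, 0.5, -0.1]
opening: 0.051
finger_force: 0.0
```

Call:
servo_tool(series=[[[0.398,-0.174,0],[0,0,-0.35],0.6],[[0.398,-0.174,0],[0,0,-0.35],0.6],[[0.398,-0.174,0],[0,0,-0.35],0.6],[[0.398,-0.174,0],[0,0,-0.35],0.6],[[0.398,-0.174,0],[0,0,-0.35],0.6]])

```text
time_s: 7.2
position: [0.4563, 0.0328, 0.2339]
tool_rot: [0.613, 0.79, -0.001, -0.006]
wrist_force: [-0.5, -0.2, 0.9]
opening: 0.0512
finger_force: 0.0
```

Call:
servo_tool(series=[[[0.327,0.064,0.067],[0,0,-0.342],0.6],[[0.327,0.064,0.067],[0,0,-0.342],0.6],[[0.327,0.064,0.067],[0,0,-0.342],0.6],[[0.327,0.064,0.067],[0,0,-0.342],0.6],[[0.327,0.064,0.067],[0,0,-0.342],0.6]])

```text
time_s: 7.7
position: [0.4508, 0.1322, 0.2142]
tool_rot: [0.297, 0.955, 0.001, -0.006]
wrist_force: [0.2, 0.1, 0.3]
opening: 0.0515
finger_force: 0.0
```

Call:
servo_tool(series=[[[0.126,0.168,0.3],[0,0,-0.335],0.6],[[0.126,0.168,0.3],[0,0,-0.335],0.6],[[0.126,0.168,0.3],[0,0,-0.335],0.6],[[0.126,0.168,0.3],[0,0,-0.335],0.6],[[0.126,0.168,0.3],[0,0,-0.335],0.6]])

```text
time_s: 8.2
position: [0.4474, 0.195, 0.1239]
tool_rot: [-0.048, 0.999, 0.002, -0.006]
wrist_force: [-0.0, 0.1, 0.7]
opening: 0.0512
finger_force: 0.0
```

```bash
python3 - <<'E'
from h import *
s=bot.read_state(); print(s['joints'],s['position'],s['time_s'])
chain(cur(),[(.453,.193,.031,95.2)])
im=snap('top','t2.png'); im2=snap('side','s2.png')
a=cv2.resize(im[195:315,325:455],(520,480),interpolation=cv2.INTER_CUBIC);b=cv2.resize(im2[150:300,190:310],(280,350)); b=cv2.copyMakeBorder(b,0,130,0,0,0)
cv2.imwrite('pics/c2.png',np.hstack([a,b])[:,:,::-1])
E
```

```text
[ 0.40535343  0.18642912 -0.46857838  0.92535024  0.00849972  0.30843146] [0.44736046 0.19503095 0.12390898] 8.2
(0.453, 0.193, 0.031, 95.2) [-0.022, -0.01, 0.309] [0.002, -0.006, 0.003]
```

View pics/c2.png

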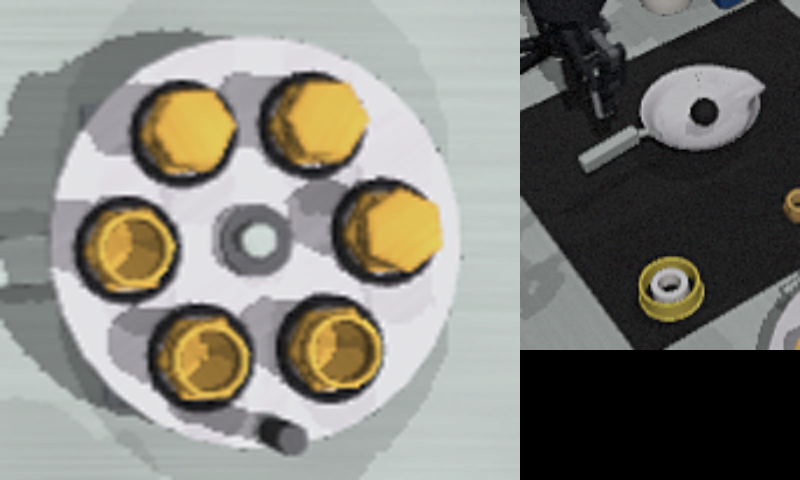

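The dial has clicked home: an open mouth is now at the loading place (crop (138,249), px (359.5,257.3)), the pin is at the lower edge, and the dish and ball are untouched with the gripper over the handle.

Call:
servo_tool(series=[[[-0.022,-0.01,0.1],[0.002,-0.006,0.003],0.6],[[-0.022,-0.01,0.2],[0.002,-0.006,0.003],0.6],[[-0.022,-0.01,0.28],[0.002,-0.006,0.003],0.6],[[-0.022,-0.01,0.309],[0.002,-0.006,0.003],0.6],[[-0.022,-0.01,0.309],[0.002,-0.006,0.003],0.6]])

```text
time_s: 8.8
position: [0.4532, 0.1925, 0.0315]
tool_rot: [-0.041, 0.999, 0.0, 0.0]
wrist_force: [-0.1, -0.2, 0.4]
opening: 0.0513
finger_force: 0.0
```

```bash
python3 - <<'E'
from h import *
s=bot.read_state(); print(s['joints'],s['position'],s['wrist_force'])
m=plane('top',(359.5,257.25),.098); print('mouth',m)
chain(cur(),[(.453,.193,.031,95.2)])
im2=snap('side','s3.png'); cv2.imwrite('pics/c3.png',cv2.resize(im2[150:250,180:310],(780,600))[:,:,::-1])
E
```

```text
[ 4.01162495e-01  2.90890868e-01 -5.78647735e-01  7.00345290e-01
  5.93761695e-04  3.18400509e-01] [0.45322058 0.19245336 0.03151639] [-0.12709389 -0.1849368   0.36287147]
mouth [ 0.53030625 -0.12267639  0.098     ]
(0.453, 0.193, 0.031, 95.2) [0.001, 0.002, 0.002] [0.0, 0.0, -0.004]
```

View pics/c3.png

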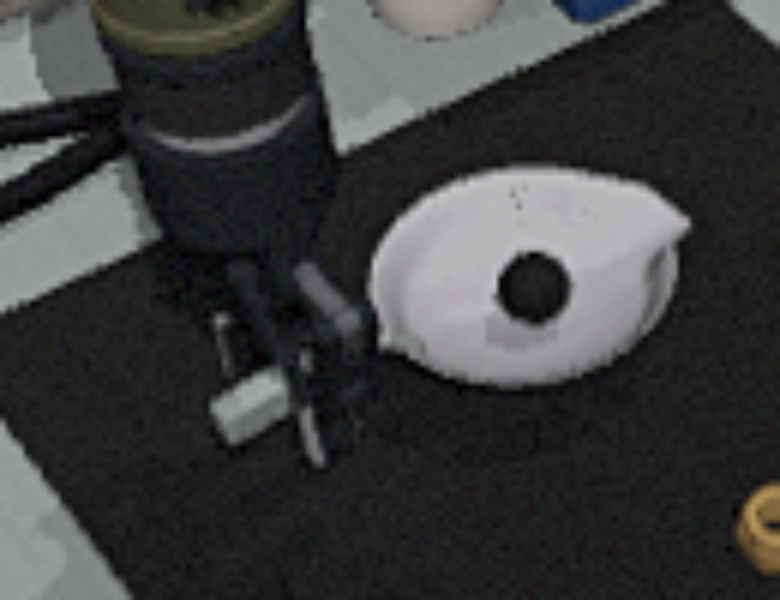

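The fingers straddle the handle (bar end at (250,405), near finger (310,430)); close and lift gently.

Call:
servo_tool(series=[[[0,0,0],[0,0,0],0],[[0,0,0],[0,0,0],0],[[0,0,0],[0,0,0],0],[[0,0,0],[0,0,0],0],[[0,0,0],[0,0,0],0]])

```text
time_s: 9.35
position: [0.4551, 0.1934, 0.0333]
tool_rot: [-0.042, 0.999, 0.001, 0.002]
wrist_force: [-0.4, 0.4, 4.4]
opening: 0.0128
finger_force: 61.6
```

Call:
servo_tool(series=[[[0,0,-0.004],[0,0,0],0],[[0,0,-0.012],[0,0,0],0],[[0,0,-0.024],[0,0,0],0],[[0,0,-0.04],[0,0,0],0],[[0,0,-0.06],[0,0,0],0]])

```text
time_s: 9.85
position: [0.4537, 0.1927, 0.0506]
tool_rot: [-0.042, 0.999, 0.001, 0.001]
wrist_force: [0.2, -0.4, -1.8]
opening: 0.0129
finger_force: 60.8
```

Call:
servo_tool(series=[[[0,0,-0.024],[0,0,0],0],[[0,0,-0.052],[0,0,0],0],[[0,0,-0.084],[0,0,0],0],[[0,0,-0.116],[0,0,0],0],[[0,0,-0.148],[0,0,0],0]])

```text
time_s: 10.35
position: [0.4543, 0.1929, 0.096]
tool_rot: [-0.042, 0.999, 0.001, 0.002]
wrist_force: [-0.1, 0.8, -2.0]
opening: 0.0127
finger_force: 60.7
```

Call:
servo_tool(series=[[[0,0,-0.032],[0,0,0],0],[[0,0,-0.064],[0,0,0],0],[[0,0,-0.096],[0,0,0],0],[[0,0,-0.128],[0,0,0],0],[[0,0,-0.16],[0,0,0],0]])

```text
time_s: 10.85
position: [0.4539, 0.1927, 0.1438]
tool_rot: [-0.042, 0.999, 0.001, 0.002]
wrist_force: [0.8, 0.2, -2.5]
opening: 0.0131
finger_force: 60.7
```

Call:
servo_tool(series=[[[0,0,-0.028],[0,0,0],0],[[0,0,-0.048],[0,0,0],0],[[0,0,-0.06],[0,0,0],0],[[0,0,-0.064],[0,0,0],0],[[0,0,-0.064],[0,0,0],0]])

```text
time_s: 11.35
position: [0.4539, 0.1927, 0.1621]
tool_rot: [-0.042, 0.999, 0.001, 0.002]
wrist_force: [1.0, -0.1, -2.7]
opening: 0.013
finger_force: 60.8
```

```bash
python3 - <<'E'
from h import *
s=bot.read_state(); print(s['joints'],s['position'],s['wrist_force'],s['ft_torque'],s['opening'])
im=snap('top','t4.png');im2=snap('side','s4.png'); 
cv2.imwrite('pics/c4.png',np.hstack([cv2.resize(im2[100:250,190:340],(400,400)),cv2.resize(im[170:320,170:320],(400,400))])[:,:,::-1])
E
```

```text
[ 4.01115447e-01  1.52223617e-01 -4.15673762e-01  9.99443710e-01
  5.81797693e-04  3.16844343e-01] [0.45387017 0.19269939 0.16210775] [ 0.96444504 -0.13011334 -2.71505442] [-0.0030394   0.21536251 -0.00863619] 0.013028749006066442
```

View pics/c4.png

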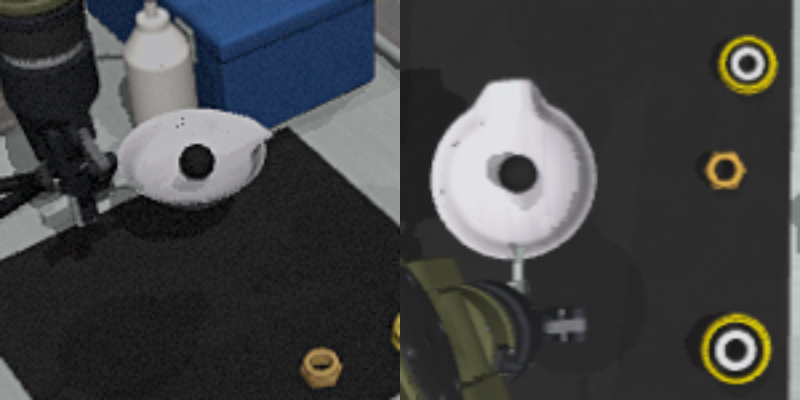

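The dish hangs held, level to the eye, with the ball in the middle (side crop (197,161), top crop (518,173)). I check the tilt numerically and plan the swing.

```bash
cat >> h.py <<'E'
def tri(a,b):
    (o1,d1),(o2,d2)=ray('top',a),ray('side',b)
    t=np.linalg.lstsq(np.c_[d1,-d2],o2-o1,rcond=None)[0]; p,q=o1+d1*t[0],o2+d2*t[1]; return (p+q)/2,np.linalg.norm(p-q)
E
python3 - <<'E'
from h import *
s=.375
t=lambda u,v:(170+(u-400)*s,170+v*s); d=lambda u,v:(190+u*s,100+v*s)
print('ball',tri(t(518,173),d(197,161)),'lip right corner',tri(t(534,82),d(271,130)))
T=bot.read_state()['position']
l=plane('top',t(514,81),.152)[:2]; b=plane('top',t(518,173),.1546)[:2]
for n,p in(('lip',l),('ball',b)): q=p-T[:2]; print(n,p,np.hypot(*q),np.degrees(np.arctan2(q[1],q[0])))
A=np.array([.4539,.1927,.162,95.2]);B=np.array([.513,.078,.162,4.9]);N=30
W=[A+(B-A)*(3*(k/N)**2-2*(k/N)**3) for k in range(N+1)]
for j in range(0,N,5): print([[*rel(pose(*W[j]),pose(*w)),0] for w in W[j+1:j+6]])
E
```

```text
ball (array([0.57519846, 0.20294853, 0.14802065]), np.float64(0.0003472512649318937)) lip right corner (array([0.64891074, 0.19049014, 0.15562243]), np.float64(0.0014106623621349163))
lip [0.65060134 0.2071587 ] 0.19750904087924476 4.2239236853973114
ball [0.57462628 0.20171798] 0.12133973052752776 4.304183240821644
[[[-0.001, -0.001, 0.0], [0.0, 0.0, 0.002], 0], [[-0.002, -0.005, 0.0], [0.0, 0.0, 0.01], 0], [[-0.005, -0.011, 0.0], [0.0, 0.0, 0.021], 0], [[-0.008, -0.019, 0.0], [0.0, 0.0, 0.037], 0], [[-0.012, -0.03, 0.0], [0.0, 0.0, 0.056], 0]]
[[[-0.006, -0.011, 0.0], [0.0, 0.0, 0.023], 0], [[-0.013, -0.024, 0.0], [0.0, 0.0, 0.048], 0], [[-0.021, -0.038, 0.0], [0.0, 0.0, 0.076], 0], [[-0.029, -0.054, 0.0], [0.0, 0.0, 0.107], 0], [[-0.038, -0.07, 0.0], [0.0, 0.0, 0.139], 0]]
[[[-0.014, -0.014, 0.0], [0.0, 0.0, 0.034], 0], [[-0.028, -0.028, 0.0], [0.0, 0.0, 0.07], 0], [[-0.043, -0.043, 0.0], [0.0, 0.0, 0.106], 0], [[-0.059, -0.058, 0.0], [0.0, 0.0, 0.144], 0], [[-0.074, -0.073, 0.0], [0.0, 0.0, 0.181], 0]]
[[[-0.02, -0.008, 0.0], [0.0, 0.0, 0.038], 0], [[-0.039, -0.017, 0.0], [0.0, 0.0, 0.075], 0], [[-0.059, -0.025, 0.0], [0.0, 0.0, 0.111], 0], [[-0.077, -0.033, 0.0], [0.0, 0.0, 0.147], 0], [[-0.095, -0.04, 0.0], [0.0, 0.0, 0.181], 0]]
[[[-0.019, -0.0, 0.0], [0.0, 0.0, 0.033], 0], [[-0.036, -0.001, 0.0], [0.0, 0.0, 0.063], 0], [[-0.052, -0.001, 0.0], [0.0, 0.0, 0.091], 0], [[-0.067, -0.001, 0.0], [0.0, 0.0, 0.117], 0], [[-0.08, -0.001, 0.0], [0.0, 0.0, 0.139], 0]]
[[[-0.011, 0.003, 0.0], [0.0, 0.0, 0.019], 0], [[-0.019, 0.005, 0.0], [0.0, 0.0, 0.035], 0], [[-0.025, 0.007, 0.0], [0.0, 0.0, 0.046], 0], [[-0.029, 0.008, 0.0], [0.0, 0.0, 0.053], 0], [[-0.031, 0.009, 0.0], [0.0, 0.0, 0.056], 0]]
```

Call:
servo_tool(series=[[[-0.001,-0.001,0],[0,0,0.002],0],[[-0.002,-0.005,0],[0,0,0.01],0],[[-0.005,-0.011,0],[0,0,0.021],0],[[-0.008,-0.019,0],[0,0,0.037],0],[[-0.012,-0.03,0],[0,0,0.056],0]])

```text
time_s: 11.95
position: [0.4584, 0.1839, 0.1621]
tool_rot: [0.018, 1.0, 0.001, 0.002]
wrist_force: [0.0, -0.0, -1.6]
opening: 0.013
finger_force: 60.7
```

Call:
servo_tool(series=[[[-0.006,-0.011,0],[0,0,0.023],0],[[-0.013,-0.024,0],[0,0,0.048],0],[[-0.021,-0.038,0],[0,0,0.076],0],[[-0.029,-0.054,0],[0,0,0.107],0],[[-0.038,-0.07,0],[0,0,0.139],0]])

```text
time_s: 12.45
position: [0.4692, 0.1624, 0.1622]
tool_rot: [0.163, 0.987, 0.001, 0.001]
wrist_force: [-0.3, -0.3, -1.4]
opening: 0.0128
finger_force: 60.7
```

Call:
servo_tool(series=[[[-0.014,-0.014,0],[0,0,0.034],0],[[-0.028,-0.028,0],[0,0,0.07],0],[[-0.043,-0.043,0],[0,0,0.106],0],[[-0.059,-0.058,0],[0,0,0.144],0],[[-0.074,-0.073,0],[0,0,0.181],0]])

```text
time_s: 12.95
position: [0.4833, 0.1345, 0.1622]
tool_rot: [0.347, 0.938, 0.002, 0.001]
wrist_force: [0.3, 0.2, -2.1]
opening: 0.0127
finger_force: 60.7
```

Call:
servo_tool(series=[[[-0.02,-0.008,0],[0,0,0.038],0],[[-0.039,-0.017,0],[0,0,0.075],0],[[-0.059,-0.025,0],[0,0,0.111],0],[[-0.077,-0.033,0],[0,0,0.147],0],[[-0.095,-0.04,0],[0,0,0.181],0]])

```text
time_s: 13.45
position: [0.4973, 0.1069, 0.1622]
tool_rot: [0.517, 0.856, 0.002, 0.001]
wrist_force: [-0.9, 0.3, -2.2]
opening: 0.0125
finger_force: 60.7
```

Call:
servo_tool(series=[[[-0.019,0,0],[0,0,0.033],0],[[-0.036,-0.001,0],[0,0,0.063],0],[[-0.052,-0.001,0],[0,0,0.091],0],[[-0.067,-0.001,0],[0,0,0.117],0],[[-0.08,-0.001,0],[0,0,0.139],0]])

```text
time_s: 13.95
position: [0.5083, 0.0856, 0.1622]
tool_rot: [0.636, 0.772, 0.002, 0.001]
wrist_force: [0.2, -0.4, -1.4]
opening: 0.0132
finger_force: 60.7
```

Call:
servo_tool(series=[[[-0.011,0.003,0],[0,0,0.019],0],[[-0.019,0.005,0],[0,0,0.035],0],[[-0.025,0.007,0],[0,0,0.046],0],[[-0.029,0.008,0],[0,0,0.053],0],[[-0.031,0.009,0],[0,0,0.056],0]])

```text
time_s: 14.45
position: [0.5125, 0.0773, 0.1621]
tool_rot: [0.679, 0.735, 0.002, 0.0]
wrist_force: [0.2, -0.0, -2.5]
opening: 0.013
finger_force: 60.7
```

Call:
servo_tool(series=[[[0,0,0.004],[0,0,0],0],[[0,0,0.015],[0,0,0],0],[[0,0,0.03],[0,0,0],0],[[0,0,0.05],[0,0,0],0],[[0,0,0.07],[0,0,0],0]])

```text
time_s: 14.95
position: [0.5124, 0.0774, 0.1404]
tool_rot: [0.678, 0.735, 0.002, 0.0]
wrist_force: [0.1, -0.4, -2.1]
opening: 0.0131
finger_force: 60.7
```

Call:
servo_tool(series=[[[0,0,0.014],[0,0,0],0],[[0,0,0.022],[0,0,0],0],[[0,0,0.026],[0,0,0],0],[[0,0,0.026],[0,0,0],0],[[0,0,0.026],[0,0,0],0]])

```text
time_s: 15.45
position: [0.5127, 0.0774, 0.1335]
tool_rot: [0.678, 0.735, 0.002, 0.001]
wrist_force: [-0.4, 0.0, -2.2]
opening: 0.0128
finger_force: 60.7
```

```bash
python3 - <<'E'
from h import *
s=bot.read_state(); print(s['joints'],s['position'],s['tool_rot'],s['wrist_force'],s['time_s'])
im=snap('top','t5.png');im2=snap('side','s5.png'); 
cv2.imwrite('pics/c5.png',np.hstack([cv2.resize(im2[190:340,250:400],(400,400)),cv2.resize(im[185:315,270:400],(400,400))])[:,:,::-1])
E
```

```text
[ 1.48910577e-01  2.21109777e-01 -4.00615117e-01  9.45449328e-01
  1.42142377e-03  1.63964897e+00] [0.5127423  0.07739777 0.13350529] [6.78240928e-01 7.34837028e-01 1.85714424e-03 5.79681221e-04] [-0.39517449  0.04862797 -2.22663519] 15.45
```

View pics/c5.png

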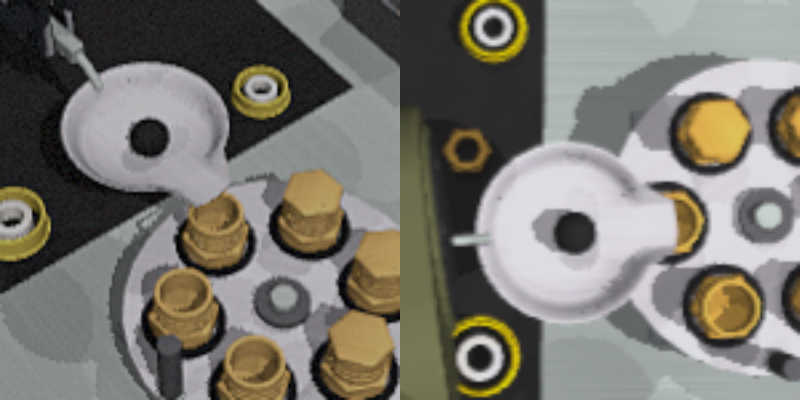

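Both views show the lip just over the loading-place mouth (top crop tip centre (677,225), mouth about (680,223)) with the ball in the middle. Now compute the tip's position.

```bash
python3 - <<'E'
from h import *
s=.325
t=lambda u,v:(270+(u-400)*s,185+v*s); d=lambda u,v:(250+u*.375,190+v*.375)
T=bot.read_state()['position']
l=plane('top',t(677,226),.1225); b=plane('top',t(575,232),.126)
print('lip',l,'ball',b)
v=l-b; print(np.degrees(np.arctan2(v[1],v[0])),np.hypot(*v[:2]))
print('ball tri',tri(t(575,232),d(150,138)),'exp z',T[2]+.0165-.046+.022)
r=plane('top',t(677,226),.1225)
L=np.array([*(np.array([.513,.0774])+.2*np.array([np.cos(np.radians(-85.1)),np.sin(np.radians(-85.1))])),.1225]);print('pred lip',L,proj('side',L),proj('top',L))
im=cv2.imread('pics/t5.png')[225:285,325:385];im2=cv2.imread('pics/s5.png')[245:305,295:355]
cv2.imwrite('pics/c6.png',np.hstack([cv2.resize(im2,(400,400),interpolation=cv2.INTER_CUBIC),cv2.resize(im,(400,400),interpolation=cv2.INTER_CUBIC)]))
E
```

```text
lip [ 0.52713353 -0.12109255  0.1225    ] ball [ 0.52187699 -0.04583796  0.126     ]
-86.00437715279614 0.07543795781300756
ball tri (array([ 0.52239653, -0.04640837,  0.11883461]), np.float64(0.0010170581584923164)) exp z 0.1260765386296557
pred lip [ 0.53008338 -0.12186906  0.1225    ] [[330.42196611 261.58581049]] [[360.3737683  257.15085296]]
```

View pics/c6.png

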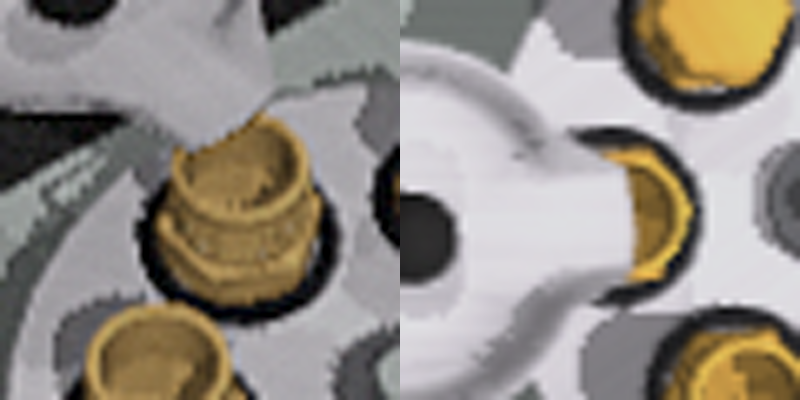

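The tip centre in the top view is at crop (633,217), i.e. px (360.1,257.6), right on the mouth centre; the side view has lip corners at (190,152) and (270,100). Check the heights and tilt.

```bash
python3 - <<'E'
from h import *
def ball(f,r):
    im=cv2.imread('pics/'+f).astype(int); x0,y0,x1,y1=r; m=(im[y0:y1,x0:x1].max(2)<62).astype(np.uint8)
    n,l,st,ce=cv2.connectedComponentsWithStats(m); i=1+np.argmax(st[1:,4]); return ce[i]+[x0,y0],st[i]
for nm,a,b,e in(('start',('top0.png',(210,225,238,250)),('side0.png',(257,186,281,210)),.025),
  ('lift',('t4.png',(202,223,227,247)),('s4.png',(252,150,277,172)),.1621-.0295+.022),('now',('t5.png',(314,248,340,274)),('s5.png',(294,229,318,253)),.126)):
    p,s1=ball(*a);q,s2=ball(*b); print(nm,p.round(1),s1,q.round(1),s2,tri(p,q),'exp',e)
print('far',tri((359.8,247.5),(335.5,260)),'near',tri((359.8,267.45),(323.5,267.8)))
print(plane('top',(360.1,257.6),.119))
E
```

```text
start [223.5 237.4] [  8   7  12  12 114] [268.6 197.6] [  6   6  12  12 108] (array([0.57710254, 0.20610313, 0.01914421]), np.float64(0.00045671098845296416)) exp 0.025
lift [213.6 234.7] [  5   5  14  14 144] [263.2 160.2] [  5   4  13  13 135] (array([0.57514206, 0.20475607, 0.14737173]), np.float64(0.0009612015111520751)) exp 0.1546
now [326.1 260.1] [  6   6  13  13 131] [305.4 241.4] [  5   6  14  14 160] (array([ 0.52240123, -0.04441641,  0.11825569]), np.float64(0.0002925347261041081)) exp 0.126
far (array([ 0.54935523, -0.11980571,  0.11152241]), np.float64(0.007129196866236359)) near (array([ 0.50891668, -0.12248682,  0.1185759 ]), np.float64(0.005066240884756839))
[ 0.52912403 -0.12165592  0.119     ]
```

Call:
servo_tool(series=[[[0,0,0.004],[0,0,0],0],[[0,0,0.012],[0,0,0],0],[[0,0,0.022],[0,0,0],0],[[0,0,0.032],[0,0,0],0],[[0,0,0.036],[0,0,0],0]])

```text
time_s: 16.05
position: [0.5122, 0.0774, 0.122]
tool_rot: [0.678, 0.735, 0.001, 0.0]
wrist_force: [-0.3, -0.0, -1.6]
opening: 0.0128
finger_force: 60.7
```

Call:
servo_tool(series=[[[0,0,0],[0,0,0],0],[[0,0,0],[0,0,0],0],[[0,0,0],[0,0,0],0],[[0,0,0],[0,0,0],0],[[0,0,0],[0,0,0],0]])

```text
time_s: 16.55
position: [0.5127, 0.0775, 0.1226]
tool_rot: [0.678, 0.735, 0.002, 0.001]
wrist_force: [-0.3, -0.6, -1.7]
opening: 0.0128
finger_force: 60.7
```

```bash
python3 - <<'E'
from h import *
s=bot.read_state(); print(s['position'],s['tool_rot'],s['wrist_force'],s['time_s'])
im=snap('top','t7.png')[215:295,295:395];im2=snap('side','s7.png')[215:305,280:370]
cv2.imwrite('pics/c7.png',np.hstack([cv2.resize(im2,(400,400),interpolation=cv2.INTER_CUBIC),cv2.resize(im,(400,320),interpolation=cv2.INTER_CUBIC) if 0 else cv2.copyMakeBorder(cv2.resize(im,(400,320),interpolation=cv2.INTER_CUBIC),0,80,0,0,0)])[:,:,::-1])
E
```

```text
[0.51272592 0.07745614 0.12264709] [6.78224370e-01 7.34852366e-01 1.84492524e-03 5.47960263e-04] [-0.31541317 -0.58501345 -1.67236841] 16.55
```

View pics/c7.png

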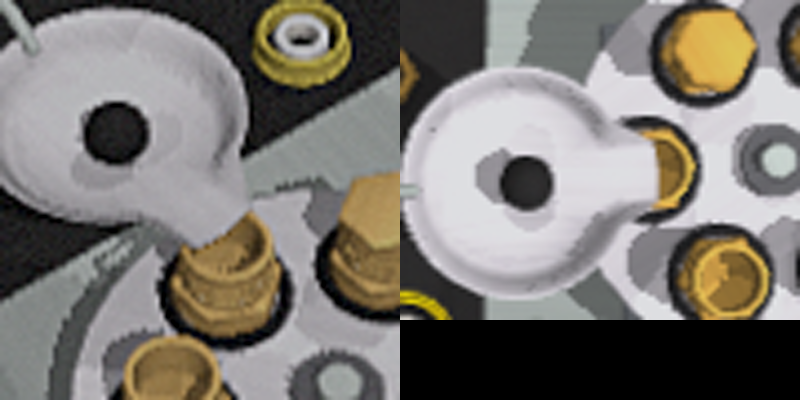

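The lip tip sits just over the middle of the mouth in both views, the ball is in the dish's middle, and there's no sign of contact in the wrist force. Handing in.

```bash
python3 -c "
from workcell import bot
print(bot.finish_job())"
```

```text
the job is handed in; nothing more can be done
None
```

The dial is one click clockwise and the pin released; the dish is held still by its handle, within about 1° of level with the ball in the middle, and its lip tip is an estimated 8–11 mm above the open valve's mouth, pointing at the table's centre and not touching (handed in at about 17 s).

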